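# Close the gift carton and ready the glue bottle over its seam

## Robot

A 6-joint arm with a two-finger parallel gripper is mounted at the origin on the work surface. World frame = base frame: x ahead of the robot, y to its left, z up, the work surface at z = 0. Lengths are in m, angles in degrees, forces in N, time in s.
With the tool pointing down it reaches from about 0.4 to 0.825 m from the base axis. Payload 7 kg.
Tool frame: the origin (TCP) lies between the finger pads; the fingertips stand ctrl.tip_extent ahead of it and the grasp point (between the pads) lies 2 mm behind it (ctrl.tip_extent is the distance from the TCP to the fingertips, in m); z points along the fingers, y is the direction in which the jaws open and shut (so a half turn about z gives the same grasp; the last joint's range is limited). The gripper opens to 88 mm and grips with 3 to 60 N. Pads are 19 mm wide; open, the fingers measure 130 mm over their backs; the gripper's body (78 mm by 193 mm) begins 47 mm behind the grasp point.
Start: joints at [93.283, 20.546, 0.682, 0, -70.136, -16.507], TCP at [0.154, 0.657, 0.244] pointing down, gripper open.
Joint ranges: [-176.03, 176.03], [-82.01, 121.73], [-58.28, 71.71], [-173.87, 95.51], [-174.79, -0.11], [-173.66, 173.66]. Speed limits (degrees/s): [136.94, 136.94, 172.46, 180, 180, 180].

## Interface

Orientations are given as [roll, pitch, yaw] about the fixed x, y, z axes, in that order (R = Rz(yaw) Ry(pitch) Rx(roll)).
In Python, from plant import ctrl gives the robot as it stands.
- The arm moves only by the shell command python3 -m handwheel 'ROWS' [OPENING]. ROWS is JSON, a list of rows, each a list of 6 numbers: the shift along the tool's x, y, z in m, then the turn, a rotation vector about the tool's x, y, z in rad. In form: [[dx, dy, dz, ax, ay, az], ...]. A call has 1 to 8 rows; each row is the pose to reach, as a shift and turn from the pose commanded when the call began, along the tool's axes at that moment; what a row does not reach only later rows make up. A row lasts 1/8 s, in which the tool goes at most 62.5 mm and 10.7 degrees, less where a joint would pass 70% of its speed; a pose out of reach is approached as far as the arm can. A call with a gripper value outside its range is refused whole. OPENING is the closure, from -1 (fully open) to 1 (shut), so that 0 is half open, set as the call begins (- or left out, the last holds). The fingers move at their own pace and stop on an object; the grip force is fixed at half the most. Time passes only in rows, so rows that repeat a pose let the fingers close. It gives the time, the measured TCP pose, the force and the opening at its end, in the units of the state.
- ctrl.get_obs(): the state, without advancing time (a new reading comes with each control period).
- ctrl.snapshot(name): name is "side" or "top" or "wrist"; returns a dict with "img" (384x512x3 uint8, blue, green, red), "fx", "fy", "cx", "cy" (pixels), "R" (3x3) and "t" (3): a world point X has camera coordinates R X + t. Camera axes: x right, y down, z forward; pixel columns grow to the right and rows downward; lengths in m; the calibration is good to about 2 mm. The wrist camera is an equidistant fisheye: a pixel r from the principal point sees the ray r / f radians off the axis. A picture is of the moment at which its call begins. There is no depth.
- ctrl.close_job(): hands the job in, once; it reports no verdict.
The state is a dict: "clock": time; "joint_pos": joint angles; "qvel": joint speeds; "tau": joint torques, N m; "tool_pos": TCP position; "orientation": TCP orientation; "force": force on the tool from outside, world axes, zero at the start; "moment": the same for the moment, N m; "opening": finger opening in m.
Only numpy, scipy, OpenCV 4.12 (cv2) and the standard library are available. Lean on these libraries where they do the work, as an engineer would, in place of code of your own. Each camera call takes 0.05 s, during which the arm holds its last target.

## Task

Close the open carton (left and right as seen from the robot): fold its right-hand inner flap fully down first, then the left-hand outer flap fully down over it. Then draw the yellow glue bottle out of the rack, tip it nozzle-down (about 45 degrees below level, or steeper) and finish still holding it in the gripper, steady, with the nozzle a few centimetres above the middle of the closed seam and not touching the carton. Leave the red and blue bottles in the rack and do not disturb the ink pad or the stamp.

Things in the scene. Friction and masses are not known exactly. Their poses are not given: they have to be found in the camera images.
- carton: White paperboard carton, fixed to the mat, 120 (its x) x 110 (its y) x 60 mm high, walls 3 mm, open on top but for two hinged flaps. Origin: centre of its underside; z up. Its two short end flaps are already tucked in and need nothing.
- flap_inner (a joint): Inner flap (white outside, grey inside), on the carton's right: a 2 mm board, 116 mm along the carton's x, 55 mm from hinge to free edge. Hinge line along the carton's x at its y = -55 mm, z = 60 mm. Value in rad: 0 = closed, lying level; pi/2 = standing upright; beyond that leaning outwards (stop at 2.4). Light friction (0.02 N m): it stays where it is left.
- flap_outer (a joint): Outer flap (white outside, grey inside), on the carton's left: 2 mm board, 116 mm along the carton's x, 65 mm from hinge to free edge. Hinge along the carton's x at its y = +55 mm, z = 63 mm; closed, it lies over the inner flap. Rad: 0 closed, pi/2 upright, more = leaning outwards (stop at 2.4). Same friction: it stays where it is left.
- seam (a point): Middle of the closed seam, on top of the closed carton where the outer flap's free edge ends: at x = 0, y = -10, z = 65 mm in the carton's frame.
- rack: Pale wooden bottle rack, fixed, 65 mm deep (its x) x 270 mm wide (its y) x 80 mm high; origin centre of underside. Its front, at x = -32.5 mm, faces the robot and has three level round holes of 35 mm diameter, 50 mm deep, in a row at y = -85, 0 and +85 mm, axes 55 mm above the table. One bottle lies in each, nozzle out; which is where varies.
- glue_grip (a point): Where to grip the glue bottle: on its axis, mid-way along the 34 mm of its 32 mm thick barrel that stands out of the hole, 18 mm before the rack's front. Own x axis: along the bottle, nozzle to base. Base 67 mm along +x; the barrel ends 17 mm along -x, then shoulder and nozzle. Pull it straight out along -x (the rack's -x); free after 50 mm.
- glue_tip (a point): End of the glue bottle's nozzle, on its axis, 54 mm from glue_grip along the bottle's -x.
- refill_red: Red bottle with white nozzle, same shape, in another hole of the rack; leave it. Origin on its underside (16 mm below its axis) in the middle of the barrel part that stands out.
- refill_blue: Blue bottle with white nozzle, same shape, in another hole of the rack; leave it. Origin as for the red one.
- glue: The glue bottle: yellow, black nozzle, 32 mm thick, 121 mm long, about 70 g, lying level in a hole of the rack, nozzle towards the robot. Origin on its underside, 16 mm below glue_grip; x axis from nozzle to base.
- inkpad: White ink pad case with a green top, 65 x 95 x 19 mm, lying on the mat; leave it. Origin centre of underside.
- stamp: Small wooden stamp block, 45 x 70 x 21 mm, lying on the mat; leave it. Origin centre of underside.
There are look-alikes about, which are no part of the job. Several things have the shape of the glue; the one meant has the colours described above. Of the things that look like the carton, the smaller one is meant.

How it is judged (in metres and radians):
On the way, in this order (a step that is already met when the one before it is completed fails the run):
1. the inner flap is folded down while the outer one is still open (value of joint flap_inner below 0.2 rad and value of joint flap_outer above 0.7 rad), for 0.1 s.
2. the outer flap is folded down over the inner one, the glue bottle still in the rack (value of joint each of flap_inner, flap_outer below 0.2 rad and distance of glue_grip from where it was at the start of the episode below 0.02 m), for 0.1 s.
3. the glue bottle is drawn clear of the rack in the gripper (distance of glue_grip from where it was at the start of the episode above 0.05 m and contact force between the fingers and glue above 1 N and contact force between glue and rack below 0.05 N), for 0.1 s.
At the end, for the whole second after the job is handed in: Both flaps within 0.2 rad of closed; glue bottle held still by the gripper alone, nozzle at least 35 deg below level, its end within 25 mm (horizontally) of the seam's middle and 7 to 80 mm above the carton's top; other bottles moved under 15 mm, ink pad and stamp under 20 mm (value of joint each of flap_inner, flap_outer below 0.2 rad and angle between glue_grip's own x axis and vertical below 0.96 rad and horizontal distance between glue_tip and seam below 0.025 m and z of glue_tip in the frame of carton between 0.072 and 0.145 m and contact force between the fingers and glue above 1 N and contact force between glue and carton below 0.05 N and contact force between glue and rack below 0.05 N and linear speed of glue below 0.03 m/s and distance of each of refill_red, refill_blue from where it was at the start of the episode below 0.015 m and distance of each of inkpad, stamp from where it was at the start of the episode below 0.02 m); the arm keeps its last pose, push and grip.
It fails at once if the glue bottle is dropped on the table (height (world z) of glue_grip below 0.03 m).
It fails at once if a bystander is knocked away (distance of any of refill_red, refill_blue from where it was at the start of the episode above 0.03 m or distance of any of inkpad, stamp from where it was at the start of the episode above 0.04 m).
It also fails if it takes over 64 s, if anything falls off the work surface, if the arm or the gripper's body presses on something with over 40 N, if the wrist force passes 120 N, or if a joint passes its speed limit or range.

## Working session

There is one attempt and no reset: what is moved stays moved. The work goes in short steps, Python scripts to look and compute and a shell command to move; the robot and the scene stay as the last step left them, time stands still between calls to the robot, and variables do not carry over. Pictures are saved under pics/ and viewed, and the job is handed in when it is done.

```bash
mkdir -p pics; ls; python3 - <<'E'
from plant import ctrl
import cv2
o=ctrl.get_obs(); print(o, ctrl.tip_extent)
for n in ("side","top","wrist"):
    s=ctrl.snapshot(n); cv2.imwrite(f"pics/{n}0.png",s["img"]); print(n,s["fx"],s["fy"],s["cx"],s["cy"],s["R"],s["t"])
E
```

```text
pics
{'clock': 0.0, 'joint_pos': array([ 9.32846658e+01,  2.05903822e+01,  6.33510900e-01, -2.08874460e-02,
       -7.01356776e+01, -1.65070367e+01]), 'qvel': array([-0.0404066 ,  0.04773604, -0.00727793, -0.0653015 ,  0.0041928 ,
        0.05633155]), 'tau': array([-2.09575366e-03, -5.82708871e+01,  2.93062609e+01,  6.99722975e+00,
        6.91663125e-03, -1.56422452e-04]), 'tool_pos': array([0.15430589, 0.65664708, 0.24263014]), 'orientation': array([ 1.79905686e+02, -7.47259208e-03, -1.32294781e+01]), 'force': array([-1.04784187, -0.59704084,  0.82279613]), 'moment': array([ 0.03500746, -0.00386138, -0.04913801]), 'opening': 0.08758054832341361} 0.017
side 484.9563461833645 484.9563461833645 267.5317784351529 190.4698385319247 [[ 0.92297881 -0.38436532  0.01932402]
 [-0.27648211 -0.6971724  -0.66144409]
 [ 0.26770835  0.60515613 -0.74974549]] [-0.52762325  0.16583955  1.26148998]
top 448.35972421295605 448.35972421295605 254.058561917729 196.5383827962645 [[-0.01871932 -0.99966611 -0.01781192]
 [-0.99293102  0.02067572 -0.11687819]
 [ 0.11720744  0.01549813 -0.99298652]] [-0.04318279  0.54828768  1.214868  ]
wrist 297.3186396354542 297.3186396354542 256.0702561164226 189.25420738638016 [[-0.2289502  -0.97343761  0.00101512]
 [-0.93981215  0.22131306  0.26033372]
 [-0.2536433   0.05864943 -0.96551816]] [ 0.67400607 -0.03337497  0.38946892]
```

View pics/side0.png

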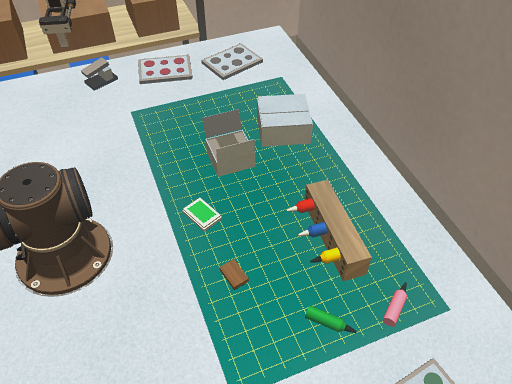

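View pics/top0.png

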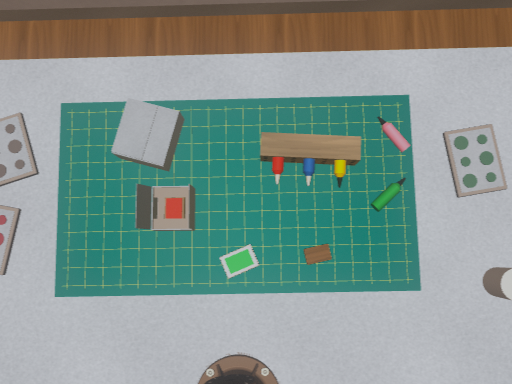

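View pics/wrist0.png

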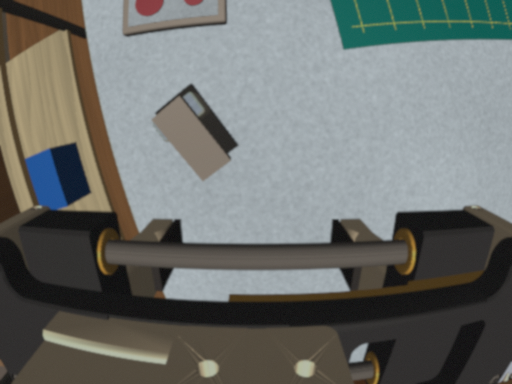

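The candidates are these:
- **Carton:** the open small one at top(165,208) / side(230,150), or the larger closed one at top(147,133) / side(285,120). I choose the small open one.
- **Glue:** the yellow bottle with a black nozzle at top(340,170) / side(328,257). Red (278,166) and blue (309,168) are in the rack, and the pink (395,135) and green (388,195) ones lie loose. I choose yellow.

I'll check both choices in one close crop.

```bash
python3 - <<'E'
import cv2,numpy as np
t=cv2.imread("pics/top0.png"); s=cv2.imread("pics/side0.png")
a=cv2.resize(t[170:250,120:220],(400,320),interpolation=cv2.INTER_CUBIC)
b=cv2.resize(t[120:200,255:355],(400,320),interpolation=cv2.INTER_CUBIC)
c=cv2.resize(s[100:180,180:280],(400,320),interpolation=cv2.INTER_CUBIC)[:280]
d=cv2.resize(s[190:270,280:380],(400,320),interpolation=cv2.INTER_CUBIC)[:280]
c=cv2.resize(s[105:175,180:280],(400,280),interpolation=cv2.INTER_CUBIC)
d=cv2.resize(s[195:265+0,280:380],(400,280),interpolation=cv2.INTER_CUBIC)
cv2.imwrite("pics/crop0.png",np.vstack([np.hstack([a,b]),np.hstack([c,d])]))
E
```

```text
(no output)
```

View pics/crop0.png

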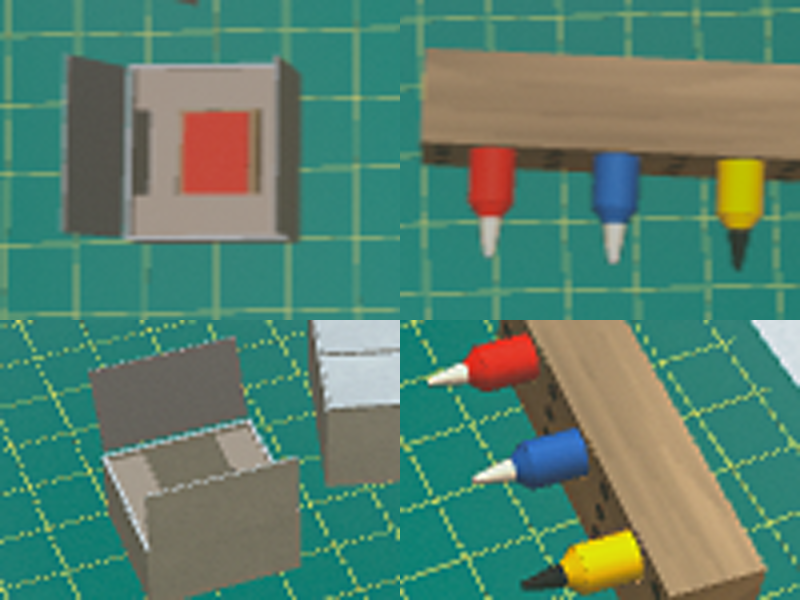

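```bash
cat > h.py <<'E'
import numpy as np,cv2
K={"side":(484.9563461833645,267.5317784351529,190.4698385319247,[[0.92297881,-0.38436532,0.01932402],[-0.27648211,-0.6971724,-0.66144409],[0.26770835,0.60515613,-0.74974549]],[-0.52762325,0.16583955,1.26148998]),
"top":(448.35972421295605,254.058561917729,196.5383827962645,[[-0.01871932,-0.99966611,-0.01781192],[-0.99293102,0.02067572,-0.11687819],[0.11720744,0.01549813,-0.99298652]],[-0.04318279,0.54828768,1.214868])}
def ray(c,p):
    f,cx,cy,R,t=K[c];R=np.array(R);t=np.array(t)
    d=R.T@np.array([(p[0]-cx)/f,(p[1]-cy)/f,1]);return -R.T@t,d
def onz(c,p,z):
    o,d=ray(c,p);return o+d*(z-o[2])/d[2]
def tri(p,q):
    o1,d1=ray("top",p);o2,d2=ray("side",q)
    a,b=np.linalg.lstsq(np.c_[d1,-d2],o2-o1,rcond=None)[0]
    A,B=o1+a*d1,o2+b*d2;return (A+B)/2,np.linalg.norm(A-B)
def proj(c,X):
    f,cx,cy,R,t=K[c];v=np.array(R)@np.array(X)+np.array(t);return np.array([cx+f*v[0]/v[2],cy+f*v[1]/v[2]])
E
python3 - <<'E'
from h import *
import cv2
T=lambda x,y:(x/4+119.6,y/4+169.6)
S=lambda x,y:(x/4+179.6,(y-320)/4+104.6)
np.set_printoptions(precision=4,suppress=True)
for n,p in dict(lt=(130,66),rt=(277,66),lb=(125,240),rb=(275,240)).items(): print(n,onz("top",T(*p),.06))
print("outer far, near tri",tri(T(67,56),S(237,340)),tri(T(63,232),S(90,372)))
print("inner far/near tri",tri(T(299,74),S(298,458)),tri(T(298,241),S(146,495)))
print("hinge outer far/near tri",tri(T(129,65),S(250,422)),tri(T(126,240),S(104,456)))
t=cv2.cvtColor(cv2.imread("pics/top0.png"),cv2.COLOR_BGR2HSV);s=cv2.cvtColor(cv2.imread("pics/side0.png"),cv2.COLOR_BGR2HSV)
for n,lo,hi in (("yellow",(22,180,110),(30,255,255)),("red",(0,190,110),(4,255,255)),("blue",(105,150,80),(125,255,255))):
  for c,im in(("top",t),("side",s)):
    m=cv2.inRange(im,lo,hi);k,l,st,ce=cv2.connectedComponentsWithStats(m)
    for i in range(1,k):
      if st[i,4]>40:print(n,c,st[i],ce[i],onz(c,ce[i],.055))
# rack top corners in top crop b, z=.08
B=lambda x,y:((x-400)/4+254.6,y/4+119.6)
print("rack FL top",onz("top",B(422,146),.08),"BL",onz("top",B(428,48),.08))
E
python3 - <<'E'
import cv2,numpy as np
t=cv2.imread("pics/top0.png")
cv2.imwrite("pics/rack0.png",cv2.resize(t[120:200,250:370],(792,528),interpolation=cv2.INTER_CUBIC))
E
```

```text
lt [0.5786 0.2239 0.06  ]
rt [0.5764 0.1231 0.06  ]
lb [0.4598 0.2264 0.06  ]
rb [0.4578 0.1247 0.06  ]
outer far, near tri (array([0.5782, 0.2509, 0.1176]), np.float64(0.0012472770578235246)) (array([0.4625, 0.2513, 0.1211]), np.float64(0.00041271823627143743))
inner far/near tri (array([0.5639, 0.0962, 0.1325]), np.float64(0.0072245751523783135)) (array([0.4543, 0.0977, 0.1339]), np.float64(0.001885295216617853))
hinge outer far/near tri (array([0.5794, 0.226 , 0.055 ]), np.float64(0.0012572942602459601)) (array([0.46  , 0.2258, 0.0592]), np.float64(0.00030010778842507385))
yellow top [335 160  11  17 167] [339.6647 167.503 ] [ 0.6198 -0.2904  0.055 ]
yellow side [320 248  21  14 198] [330.5455 255.1414] [ 0.6195 -0.2914  0.055 ]
red top [273 157  10  17 150] [277.4133 164.6067] [ 0.6316 -0.1202  0.055 ]
red side [296 199  18  11 140] [305.  204.2] [ 0.6316 -0.1183  0.055 ]
blue top [304 159  10  16 153] [308.4706 166.183 ] [ 0.6253 -0.2053  0.055 ]
blue side [ 69  57  32  10 104] [82.9519 62.0385] [0.1771 0.7752 0.055 ]
blue side [  0  71  34  10 136] [16.5    75.4118] [-0.0471  0.7749  0.055 ]
blue side [308 222  19  13 164] [317.1951 228.2988] [ 0.6258 -0.204   0.055 ]
rack FL top [ 0.6512 -0.0731  0.08  ] BL [ 0.7189 -0.0786  0.08  ]
```

View pics/rack0.png

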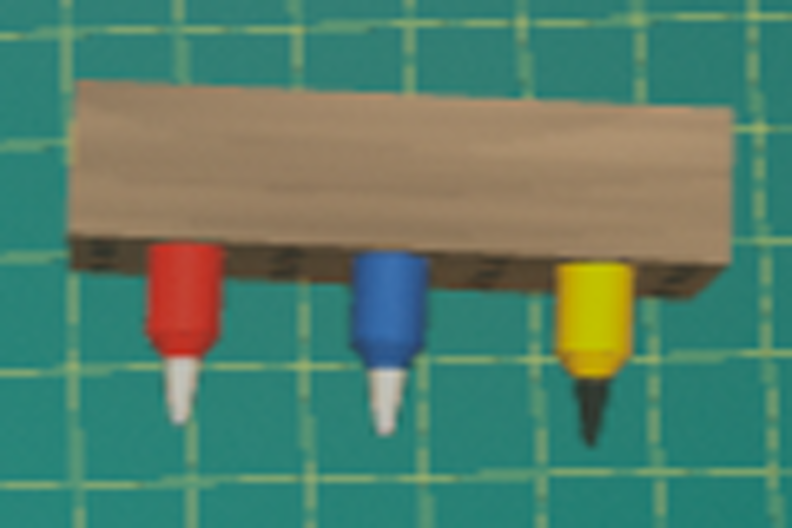

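```bash
python3 - <<'E'
from h import *
np.set_printoptions(precision=4,suppress=True)
T=lambda x,y:(x/4+119.6,y/4+169.6)
S=lambda x,y:(x/4+179.6,(y-320)/4+104.6)
for p in ((299,74),(298,241)):
  for z in (.1,.105,.11,.115): print(p,z,onz("top",T(*p),z))
for p in ((298,458),(146,495)):
  for z in (.1,.105,.11,.115): print("side",p,z,onz("side",S(*p),z))
for p in ((155,600),(300,565)): print("foot",onz("side",S(*p),0))
for a in (80,90,100,110,120,130):
  a=np.radians(a); X=[.519,.116-.0+.055*np.cos(a),.06+.055*np.sin(a)]
  for dx in (-.058,.058):
    Y=[X[0]+dx,X[1],X[2]];q=proj("top",Y);r=proj("side",Y);print(round(np.degrees(a)),dx,(q-[119.6,169.6])*4,(r-[179.6,104.6])*4+[0,320])
E
```

```text
(299, 74) 0.1 [0.565  0.1021 0.1   ]
(299, 74) 0.105 [0.5643 0.1013 0.105 ]
(299, 74) 0.11 [0.5636 0.1006 0.11  ]
(299, 74) 0.115 [0.5629 0.0998 0.115 ]
(298, 241) 0.1 [0.455  0.1031 0.1   ]
(298, 241) 0.105 [0.4548 0.1023 0.105 ]
(298, 241) 0.11 [0.4545 0.1016 0.11  ]
(298, 241) 0.115 [0.4543 0.1008 0.115 ]
side (298, 458) 0.1 [0.5805 0.1285 0.1   ]
side (298, 458) 0.105 [0.5785 0.1234 0.105 ]
side (298, 458) 0.11 [0.5765 0.1184 0.11  ]
side (298, 458) 0.115 [0.5745 0.1133 0.115 ]
side (146, 495) 0.1 [0.4647 0.132  0.1   ]
side (146, 495) 0.105 [0.4633 0.1269 0.105 ]
side (146, 495) 0.11 [0.4619 0.1218 0.11  ]
side (146, 495) 0.115 [0.4605 0.1167 0.115 ]
foot [0.4625 0.123  0.    ]
foot [0.5775 0.1171 0.    ]
80 -0.058 [259.9368 231.3965] [142.7193 487.6444]
80 0.058 [259.8377  53.5696] [295.0145 447.2889]
90 -0.058 [274.4844 231.0434] [146.9661 495.4739]
90 0.058 [274.2162  53.072 ] [299.864  454.7601]
100 -0.058 [289.4595 230.8161] [151.3911 505.0965]
100 0.058 [289.0175  52.9509] [304.7554 464.018 ]
110 -0.058 [304.3435 230.7222] [155.8483 516.2103]
110 0.058 [303.7299  53.21  ] [309.5258 474.7732]
120 -0.058 [318.6251 230.7643] [160.1875 528.4529]
120 0.058 [317.8486  53.838 ] [314.0137 486.6757]
130 -0.058 [331.8237 230.9395] [164.2613 541.415 ]
130 0.058 [330.899   54.8101] [318.0661 499.329 ]
```

```bash
cat > go.py <<'E'
import sys,numpy as np
from plant import ctrl
from scipy.spatial.transform import Rotation as R
np.set_printoptions(precision=4,suppress=True)
def to(pos,rpy):
    o=ctrl.get_obs(); A=R.from_euler('xyz',o["orientation"],degrees=True); B=R.from_euler('xyz',rpy,degrees=True)
    print("t",o["clock"],"pos",o["tool_pos"],"rpy",o["orientation"],"f",o["force"],"op",o["opening"],"j",o["joint_pos"])
    print("d",A.inv().apply(np.array(pos)-o["tool_pos"]),"rv",(A.inv()*B).as_rotvec())
if __name__=="__main__":
    v=[float(x) for x in sys.argv[1:]]; to(v[:3],v[3:])
E
python3 go.py .515 .06 .22 180 0 -90
```

```text
t 0.15 pos [0.1544 0.6568 0.2428] rpy [179.9262  -0.0084 -13.2274] f [-0.435   0.2563 -0.3227] op 0.0873236643134477 j [ 93.2839  20.5825   0.6466  -0.0138 -70.1373 -16.5066]
d [0.4876 0.4984 0.0236] rv [ 0.001  -0.001   1.3399]
```

```bash
python3 -m handwheel '[[0.488,0.498,0.024,0,0,1.34],[0.488,0.498,0.024,0,0,1.34],[0.488,0.498,0.024,0,0,1.34],[0.488,0.498,0.024,0,0,1.34],[0.488,0.498,0.024,0,0,1.34],[0.488,0.498,0.024,0,0,1.34],[0.488,0.498,0.024,0,0,1.34],[0.488,0.498,0.024,0,0,1.34]]' 1; python3 go.py .515 .06 .22 180 0 -90
```

```text
clock: 1.15
tool_pos: [0.4138, 0.2278, 0.2265]
orientation: [-180.0, 0.0, -90.2]
force: [1.3, 1.2, -0.1]
opening: 0.0134
t 1.15 pos [0.4138 0.2278 0.2265] rpy [-179.976     0.0307  -90.1535] f [ 1.3335  1.2449 -0.0842] op 0.01342044596156867 j [ 52.7908   1.8497 -25.4348   0.0007 -62.6765 -52.9446]
d [ 0.1676 -0.1016  0.0065] rv [-0.0004  0.0005 -0.0027]
```

```bash
python3 -m handwheel '[[0.08,-0.05,0.003,0,0,0],[0.168,-0.102,0.007,0,0,0],[0.168,-0.102,0.007,0,0,0],[0.168,-0.102,0.007,0,0,0],[0.168,-0.102,0.007,0,0,0]]' 1; python3 go.py .515 .07 .110 180 0 -90; python3 - <<'E'
from plant import ctrl
import cv2,numpy as np
a=ctrl.snapshot("top")["img"];b=ctrl.snapshot("side")["img"]
cv2.imwrite("pics/c1.png",np.hstack([cv2.resize(a[150:270,100:250],(400,320)),cv2.resize(b[80:200,150:300],(400,320))]))
E
```

```text
clock: 1.78
tool_pos: [0.5152, 0.0609, 0.219]
orientation: [180.0, -0.0, -90.1]
force: [0.1, 0.6, -0.4]
opening: 0.0004
t 1.775 pos [0.5152 0.0609 0.219 ] rpy [179.9573  -0.0109 -90.1211] f [ 0.128   0.6045 -0.3971] op 0.00039579509191485924 j [ 28.4357   6.8878 -20.8814  -0.0123 -62.2735 -28.5511]
d [-0.0091  0.0001  0.109 ] rv [ 0.0007 -0.0002 -0.0021]
```

View pics/c1.png

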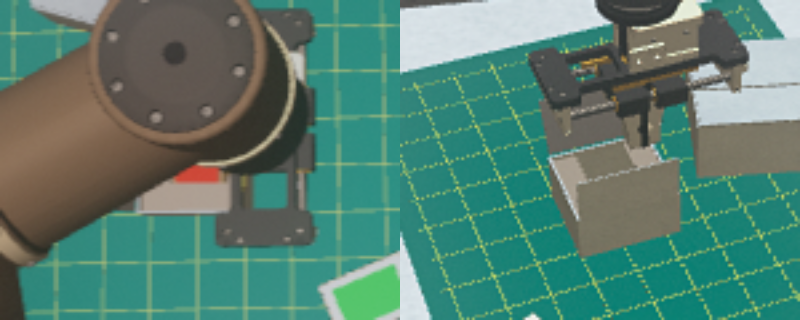

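```bash
python3 -m handwheel '[[0,0,0.05,0,0,0],[0,0,0.1,0,0,0],[0,0,0.112,0,0,0],[-0.02,0,0.112,0,0,0],[-0.04,0,0.112,0,0,0],[-0.055,0,0.112,0,0,0],[-0.07,0,0.112,0,0,0],[-0.07,0,0.112,0,0,0]]' 1; python3 go.py .515 .15 .097 180 0 -90; python3 - <<'E'
from plant import ctrl
import cv2,numpy as np
b=ctrl.snapshot("side")["img"]
cv2.imwrite("pics/c2.png",cv2.resize(b[80:200,150:300],(600,480)))
E
```

```text
clock: 2.88
tool_pos: [0.5155, 0.133, 0.1078]
orientation: [-180.0, 0.0, -89.9]
force: [0.6, 0.5, -0.5]
opening: 0.0004
t 2.875 pos [0.5155 0.133  0.1078] rpy [-179.9519    0.0354  -89.9167] f [ 0.6238  0.5451 -0.5293] op 0.00043146207621718867 j [ 35.5854  14.7486 -27.5102  -0.0012 -47.6815 -35.5014]
d [-0.017   0.0005  0.0108] rv [-0.0008  0.0006  0.0015]
```

View pics/c2.png

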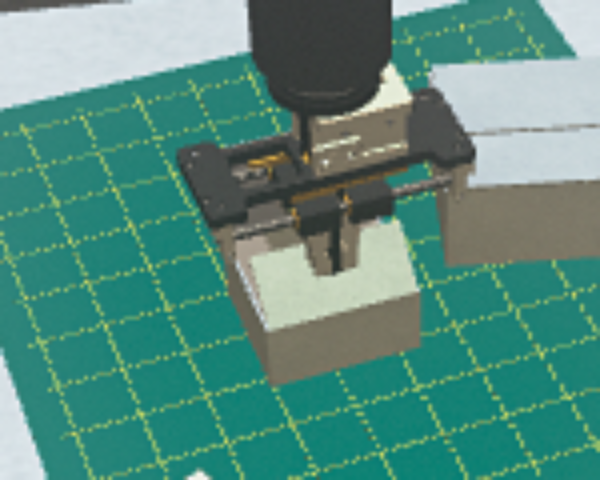

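```bash
python3 -m handwheel '[[-0.01,0,0.003,0,0,0],[-0.019,0,0.01,0,0,0],[-0.022,0,0.018,0,0,0],[-0.022,0,0.024,0,0,0],[-0.022,0,0.027,0,0,0],[-0.022,0,0.028,0,0,0],[-0.022,0,0.029,0,0,0],[-0.022,0,0.029,0,0,0]]' 1; python3 go.py .515 .15 .077 180 0 -90
```

```text
clock: 3.92
tool_pos: [0.5151, 0.1534, 0.0791]
orientation: [180.0, -0.0, -90.0]
force: [-3.1, -1.2, 7.5]
opening: 0.0001
t 3.925 pos [0.5151 0.1534 0.0791] rpy [179.9997  -0.0069 -90.0038] f [-3.1307 -1.1656  7.528 ] op 0.00013143497570331707 j [ 37.492   17.3526 -28.5497   0.0075 -44.1022 -37.5012]
d [0.0034 0.0001 0.0021] rv [ 0.     -0.0001 -0.0001]
```

```bash
python3 -m handwheel '[[0,0,-0.05,0,0,0],[0,0,-0.1,0,0,0],[0,0,-0.13,0,0,0],[-0.05,0,-0.13,0,0,0],[-0.1,0,-0.13,0,0,0],[-0.142,0,-0.13,0,0,0],[-0.142,0,-0.13,0,0,0],[-0.142,0,-0.13,0,0,0]]' 1; python3 go.py .515 .295 .107 180 0 -90; python3 - <<'E'
from plant import ctrl
import cv2,numpy as np
a=ctrl.snapshot("top")["img"];b=ctrl.snapshot("side")["img"]
cv2.imwrite("pics/c3.png",np.hstack([cv2.resize(a[150:270,100:250],(400,320)),cv2.resize(b[80:200,150:300],(400,320))]))
E
```

```text
clock: 4.92
tool_pos: [0.515, 0.2953, 0.2081]
orientation: [180.0, -0.0, -90.0]
force: [-0.3, -0.3, 0.6]
opening: 0.0005
t 4.925 pos [0.515  0.2953 0.2081] rpy [179.9721  -0.0274 -89.9831] f [-0.3241 -0.2801  0.6409] op 0.0005184903369756598 j [ 48.6782  14.429  -12.8183  -0.0032 -62.7917 -48.6598]
d [ 0.0003 -0.0001  0.1011] rv [ 0.0005 -0.0005  0.0003]
```

View pics/c3.png

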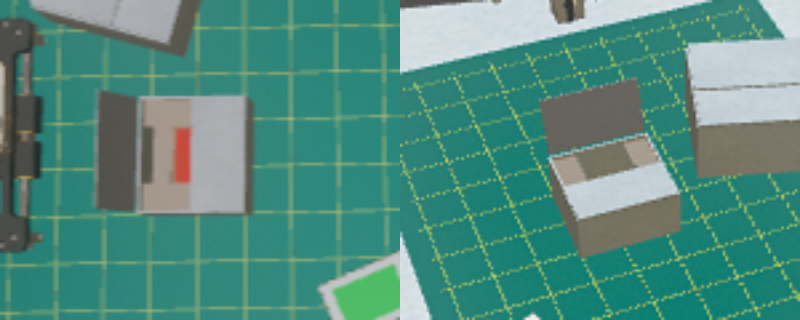

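```bash
python3 -m handwheel '[[0,0,0.05,0,0,0],[0,0,0.1,0,0,0],[0.01,0,0.101,0,0,0],[0.03,0,0.101,0,0,0],[0.05,0,0.101,0,0,0],[0.07,0,0.101,0,0,0],[0.09,0,0.101,0,0,0],[0.09,0,0.101,0,0,0]]' 1; python3 go.py .515 .18 .095 180 0 -90; python3 - <<'E'
from plant import ctrl
import cv2,numpy as np
b=ctrl.snapshot("side")["img"]
cv2.imwrite("pics/c4.png",cv2.resize(b[80:200,150:300],(600,480)))
E
```

```text
clock: 6.02
tool_pos: [0.5151, 0.2037, 0.1078]
orientation: [-180.0, 0.0, -90.1]
force: [-0.3, -0.0, -0.2]
opening: 0.0004
t 6.025 pos [0.5151 0.2037 0.1078] rpy [-179.9947    0.005   -90.0958] f [-0.2567 -0.0214 -0.2196] op 0.000437966996158184 j [ 41.8351  16.5932 -24.7879  -0.0003 -48.6116 -41.9307]
d [0.0237 0.0001 0.0128] rv [-0.0001  0.0001 -0.0017]
```

View pics/c4.png

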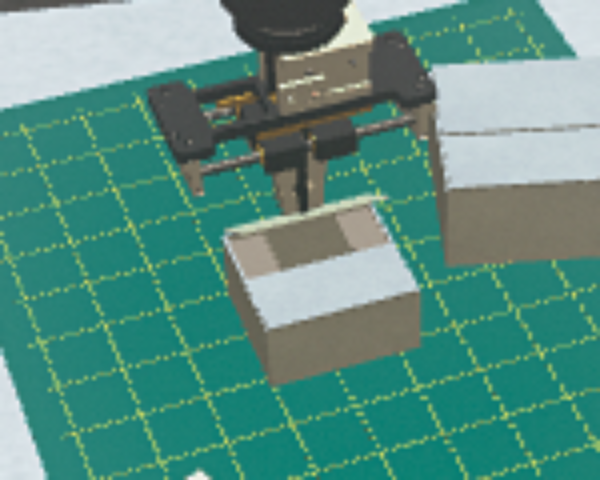

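```bash
python3 -m handwheel '[[0.012,0,0.004,0,0,0],[0.022,0,0.012,0,0,0],[0.026,0,0.018,0,0,0],[0.026,0,0.022,0,0,0],[0.026,0,0.024,0,0,0],[0.026,0,0.025,0,0,0],[0.026,0,0.026,0,0,0],[0.026,0,0.026,0,0,0]]' 1; python3 go.py .515 .18 .095 180 0 -90
```

```text
clock: 7.08
tool_pos: [0.5153, 0.1798, 0.0821]
orientation: [-180.0, 0.0, -90.0]
force: [-2.1, -1.9, 6.2]
opening: 0.0003
t 7.075 pos [0.5153 0.1798 0.0821] rpy [-179.9769    0.0029  -89.9709] f [-2.1375 -1.9422  6.1623] op 0.0002619533594743184 j [ 39.8161  17.7816 -27.3517   0.0178 -44.8471 -39.7997]
d [-0.0002  0.0003 -0.0129] rv [-0.0004  0.0001  0.0005]
```

Contact with 6 N at the expected height, so the flap is flat. Next I retreat upwards and over towards the bottles.

```bash
python3 -m handwheel '[[0,0,-0.05,0,0,0],[0,0,-0.1,0,0,0],[0,0,-0.15,0,0,0],[0.06,0,-0.16,0,0,0],[0.12,0,-0.16,0,0,0],[0.18,0,-0.16,0,0,0],[0.24,0,-0.16,0,0,0],[0.24,0,-0.16,0,0,0]]' -0.1; python3 - <<'E'
from plant import ctrl
import cv2,numpy as np
a=ctrl.snapshot("top")["img"];b=ctrl.snapshot("side")["img"]
cv2.imwrite("pics/t5.png",a);cv2.imwrite("pics/s5.png",b)
cv2.imwrite("pics/c5.png",np.hstack([cv2.resize(a[175:245,125:205],(400,350),interpolation=2),cv2.resize(b[105:175,185:265],(400,350),interpolation=2)]))
E
python3 go.py .615 -.29 .2 180 0 -4
```

```text
clock: 8.07
tool_pos: [0.5148, -0.0636, 0.2415]
orientation: [-180.0, -0.0, -90.3]
force: [-0.3, -1.1, -0.5]
opening: 0.0483
t 8.175 pos [ 0.5152 -0.0609  0.2414] rpy [-179.9788    0.017   -90.1113] f [-0.1937  0.3653 -0.3197] op 0.04800056383427059 j [ 14.9451   5.8426 -18.9984  -0.012  -65.1341 -15.0514]
d [ 0.2289 -0.1002  0.0414] rv [-0.0005 -0.     -1.5029]
```

View pics/c5.png

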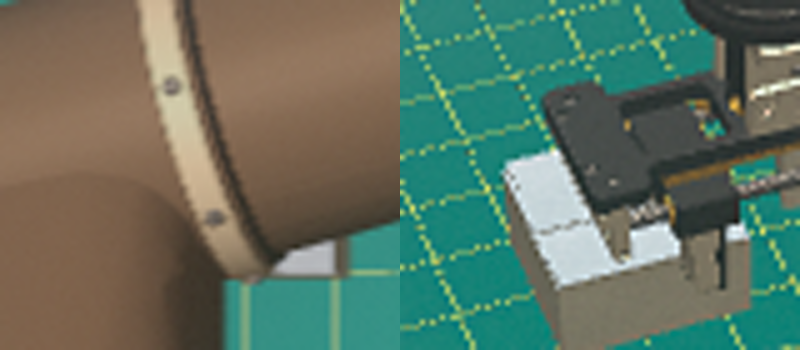

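```bash
python3 -m handwheel '[[0.229,-0.1,0.04,0,0,-1.503],[0.229,-0.1,0.04,0,0,-1.503],[0.229,-0.1,0.04,0,0,-1.503],[0.229,-0.1,0.04,0,0,-1.503],[0.229,-0.1,0.04,0,0,-1.503],[0.229,-0.1,0.04,0,0,-1.503],[0.229,-0.1,0.04,0,0,-1.503],[0.229,-0.1,0.04,0,0,-1.503]]' -0.1; python3 -m handwheel '[[0,0,0,0,0,0],[0,0,0,0,0,0]]'; python3 - <<'E'
from plant import ctrl
import cv2,numpy as np
a=ctrl.snapshot("top")["img"];b=ctrl.snapshot("side")["img"];w=ctrl.snapshot("wrist")
cv2.imwrite("pics/t6.png",a);cv2.imwrite("pics/s6.png",b);cv2.imwrite("pics/w6.png",w["img"])
np.savez("w6.npz",**w)
cv2.imwrite("pics/c6.png",np.hstack([cv2.resize(a[175:245,125:205],(400,350),interpolation=2),cv2.resize(b[105:175,185:265],(400,350),interpolation=2)]))
E
python3 go.py .615 -.29 .2 180 0 -4
```

```text
clock: 9.18
tool_pos: [0.6163, -0.2876, 0.2011]
orientation: [-180.0, 0.0, -6.0]
force: [-0.2, -0.1, 0.3]
opening: 0.0484
clock: 9.43
tool_pos: [0.6158, -0.2883, 0.2013]
orientation: [-180.0, 0.0, -6.7]
force: [-0.3, 0.2, 0.4]
opening: 0.048
t 9.575 pos [ 0.6154 -0.289   0.2014] rpy [-179.9992    0.0001   -6.6085] f [0.5978 0.1715 0.0351] op 0.048268178700776425 j [ -8.7699  22.5152  -1.97    -0.0009 -65.5149  92.1618]
d [-0.0003  0.001   0.0014] rv [-0.      0.     -0.0455]
```

View pics/c6.png

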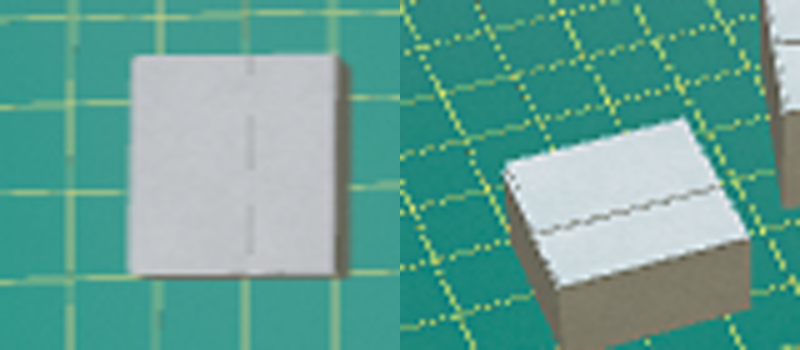

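View pics/w6.png

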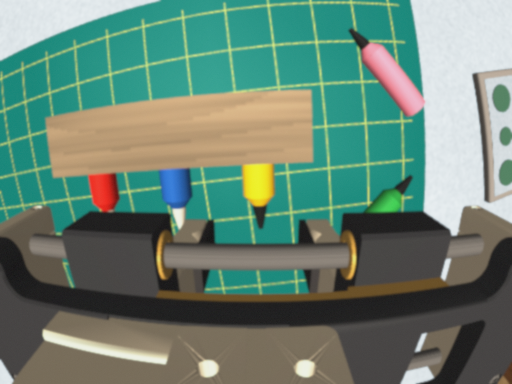

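View pics/s6.png

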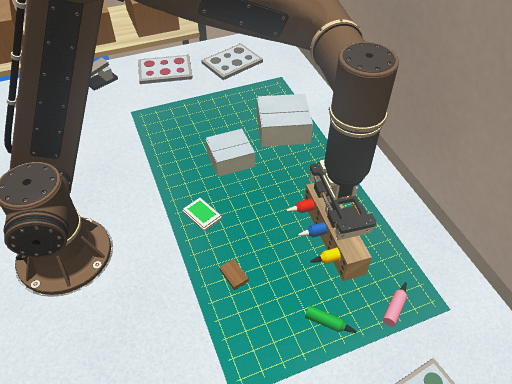

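```bash
python3 - <<'E'
from h import *
np.set_printoptions(precision=4,suppress=True)
T=lambda x,y:(x/5+124.6,y/5+174.6)
S=lambda x,y:((x-400)/5+184.6,y/5+104.6)
print("seam top",onz("top",T(250,57),.065),onz("top",T(250,273),.065))
print("seam side",onz("side",S(540,235),.065),onz("side",S(718,187),.065))
for c in((133,57),(335,57),(338,273),(130,273)):print("top corners",onz("top",T(*c),.064))
w=np.load("w6.npz");R=w["R"];t=w["t"];f,cx,cy=w["fx"],w["cx"],w["cy"]
def wz(p,z):
    v=np.array([p[0]-cx,p[1]-cy]);r=np.hypot(*v);th=r/f
    d=R.T@np.r_[v/r*np.sin(th),np.cos(th)];o=-R.T@t;return o+d*(z-o[2])/d[2]
hsv=cv2.cvtColor(w["img"],cv2.COLOR_BGR2HSV)
m=cv2.inRange(hsv,(22,180,110),(30,255,255));k,l,st,ce=cv2.connectedComponentsWithStats(m);i=1+np.argmax(st[1:,4]);print(st[i],ce[i],wz(ce[i],.055))
print("tip",wz((261,226),.055))
b=cv2.inRange(hsv,(105,150,80),(125,255,255));k,l,st,ce=cv2.connectedComponentsWithStats(b);i=1+np.argmax(st[1:,4]);print("blue",st[i],wz(ce[i],.055))
print("rack front top",wz((52,176),.08),wz((312,161),.08),"back",wz((48,119),.08),wz((312,91),.08))
E
python3 - <<'E'
import cv2
w=cv2.imread("pics/w6.png");cv2.imwrite("pics/w6c.png",cv2.resize(w[80:240,200:330],None,fx=3.6,fy=3.6,interpolation=2))
E
```

```text
seam top [0.5768 0.1612 0.065 ] [0.4594 0.161  0.065 ]
seam side [0.4605 0.1582 0.065 ] [0.5732 0.1585 0.065 ]
top corners [0.5783 0.2254 0.064 ]
top corners [0.5759 0.115  0.064 ]
top corners [0.4585 0.1136 0.064 ]
top corners [0.4607 0.2261 0.064 ]
[ 243  165   30   42 1063] [257.8514 183.175 ] [ 0.6133 -0.2905  0.055 ]
tip [ 0.5672 -0.2885  0.055 ]
blue [160 170  31  38 955] [ 0.6193 -0.206   0.055 ]
rack front top [ 0.654 -0.072  0.08 ] [ 0.6344 -0.3422  0.08  ] back [ 0.7147 -0.0813  0.08  ] [ 0.6971 -0.348   0.08  ]
```

View pics/w6c.png

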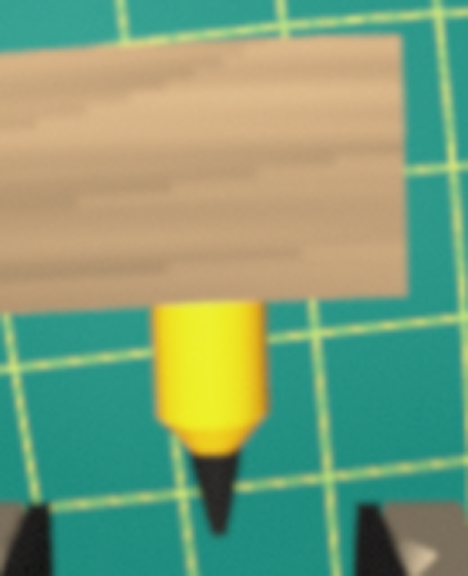

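```bash
python3 -m handwheel '[[0.0045,0.001,0.01,0,0,-0.0455],[0.0045,0.001,0.05,0,0,-0.0455],[0.0045,0.001,0.1,0,0,-0.0455],[0.0045,0.001,0.12,0,0,-0.0455],[0.0045,0.001,0.12,0,0,-0.0455]]' -0.1; python3 go.py .620 -.2902 .053 180 0 -4; python3 - <<'E'
from plant import ctrl
import cv2,numpy as np
b=ctrl.snapshot("side")["img"];w=ctrl.snapshot("wrist")["img"]
cv2.imwrite("pics/c7.png",np.hstack([cv2.resize(w,(440,330)),cv2.resize(b[180:270,270:370],(360,330),interpolation=2)]))
E
```

```text
clock: 10.2
tool_pos: [0.6184, -0.2907, 0.0794]
orientation: [-180.0, 0.2, -4.0]
force: [-0.1, -0.1, 1.0]
opening: 0.0481
t 10.2 pos [ 0.6184 -0.2907  0.0794] rpy [-179.9732    0.2125   -3.9796] f [-0.0611 -0.1374  1.0198] op 0.04814698557496899 j [ -8.8766  28.9651  -8.9151  -0.0108 -52.3338  94.9036]
d [ 0.0016 -0.0006  0.0264] rv [-0.0005  0.0037  0.0004]
```

View pics/c7.png

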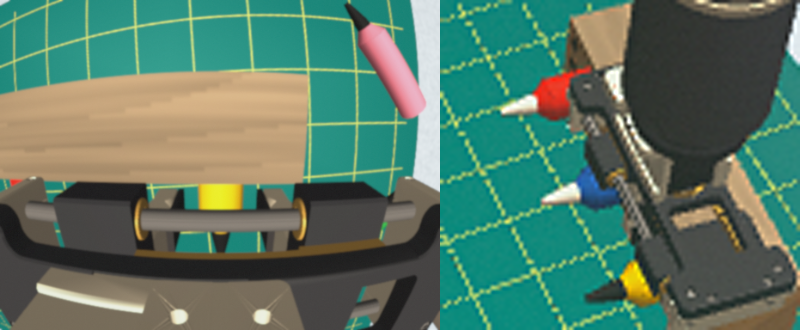

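```bash
python3 -m handwheel '[[0.0015,-0.0005,0.014,0,0,0],[0.0015,-0.0005,0.026,0,0,0],[0.0015,-0.0005,0.026,0,0,0],[0.0015,-0.0005,0.026,0,0,0]]' -0.1; python3 go.py .620 -.2902 .053 180 0 -4;  python3 -m handwheel '[[0,0,0,0,0,0],[0,0,0,0,0,0],[0,0,0,0,0,0],[0,0,0,0,0,0],[0,0,0,0,0,0],[0,0,0,0,0,0]]' 1
```

```text
clock: 10.8
tool_pos: [0.6213, -0.2906, 0.0554]
orientation: [180.0, -0.0, -3.9]
force: [-0.1, -0.4, 1.0]
opening: 0.0482
t 10.8 pos [ 0.6213 -0.2906  0.0554] rpy [179.99    -0.0017  -3.903 ] f [-0.072  -0.4155  0.9793] op 0.04822462225967556 j [ -8.8218  30.5182  -9.9055   0.0129 -49.5737  94.9104]
d [-0.0013 -0.0003  0.0024] rv [ 0.0002 -0.      0.0017]
clock: 11.55
tool_pos: [0.6213, -0.2906, 0.0556]
orientation: [180.0, -0.0, -3.9]
force: [-0.5, 0.0, 2.0]
opening: 0.031
```

```bash
python3 -m handwheel '[[-0.01,0,0,0,0,0],[-0.025,0,0,0,0,0],[-0.04,0,0,0,0,0],[-0.055,0,0,0,0,0],[-0.07,0,0,0,0,0],[-0.08,0,0,0,0,0],[-0.08,0,-0.02,0,0,0],[-0.08,0,-0.05,0,0,0]]' 1; python3 go.py .54 -.285 .25 180 0 -4; python3 - <<'E'
from plant import ctrl
import cv2,numpy as np
b=ctrl.snapshot("side")["img"];w=ctrl.snapshot("wrist")["img"]
cv2.imwrite("pics/c8.png",np.hstack([cv2.resize(w,(440,330)),cv2.resize(b[180:270,250:350],(360,330),interpolation=2)]))
E
```

```text
clock: 12.55
tool_pos: [0.5402, -0.2849, 0.105]
orientation: [-180.0, 0.1, -3.9]
force: [1.1, -0.0, -0.7]
opening: 0.031
t 12.55 pos [ 0.5402 -0.2849  0.105 ] rpy [-179.9812    0.1339   -3.9142] f [ 1.1447 -0.0253 -0.7488] op 0.0310453436518015 j [ -9.5044  21.5374 -17.5541  -0.0073 -51.0436  95.5948]
d [-0.0005  0.0001 -0.145 ] rv [-0.0003  0.0023  0.0015]
```

View pics/c8.png

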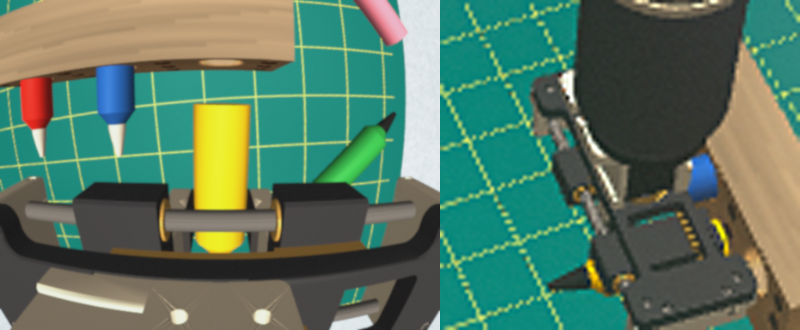

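```bash
python3 -m handwheel '[[0,0,-0.06,0,0,0],[0,0,-0.12,0,0,0],[0,0,-0.19,0,0,0],[0,-0.05,-0.19,0,0,0],[0,-0.1,-0.19,0,0,0],[0,-0.15,-0.19,0,0,0],[0,-0.2,-0.19,0,0,0],[0,-0.24,-0.19,0,0,0]]' 1; python3 go.py .56 .15 .295 180 0 -4
```

```text
clock: 13.65
tool_pos: [0.5573, -0.0438, 0.295]
orientation: [-180.0, 0.0, -3.9]
force: [-0.6, -0.2, -0.3]
opening: 0.0315
t 13.65 pos [ 0.5573 -0.0438  0.295 ] rpy [-179.9884    0.0104   -3.8665] f [-0.6259 -0.1857 -0.2841] op 0.031505226364674295 j [ 15.5676   7.9062  -9.4938  -0.0151 -72.606   70.5704]
d [-0.0103 -0.1935 -0.    ] rv [-0.0002  0.0002  0.0023]
```

```bash
python3 - <<'E'
from plant import ctrl
import cv2,numpy as np
b=ctrl.snapshot("side")["img"]
cv2.imwrite("pics/s9.png",b)
E
```

```text
(no output)
```

View pics/s9.png

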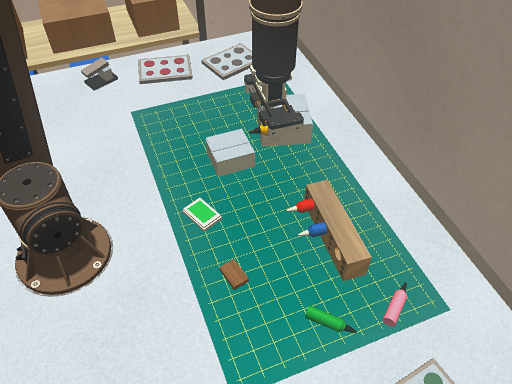

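```bash
python3 -m handwheel '[[-0.005,-0.06,0,0,0,0],[-0.01,-0.12,0,0,0,0],[-0.01,-0.193,0,0,0.17,0],[-0.01,-0.193,0,0,0.34,0],[-0.01,-0.193,0,0,0.34,0],[-0.01,-0.193,0,0,0.34,0]]' 1; python3 go.py .56 .155 .26 180 -46 -10
```

```text
clock: 14.45
tool_pos: [0.5607, 0.148, 0.2959]
orientation: [-180.0, -19.5, -3.9]
force: [0.3, -0.2, -0.3]
opening: 0.0314
t 14.45 pos [0.5607 0.148  0.2959] rpy [-179.9671  -19.4949   -3.8515] f [ 0.3054 -0.2057 -0.3121] op 0.031426986743545444 j [ 42.4094  -0.7053 -28.6983  18.3935 -49.7176  33.3019]
d [-0.0131 -0.0069  0.0334] rv [-0.0591  0.4622  0.0909]
```

```bash
python3 -m handwheel '[[-0.013,-0.007,0.033,-0.02,0.15,0.03],[-0.013,-0.007,0.033,-0.04,0.3,0.06],[-0.013,-0.007,0.033,-0.059,0.462,0.09],[-0.013,-0.007,0.033,-0.059,0.462,0.09],[-0.013,-0.007,0.033,-0.059,0.462,0.09]]' 1; python3 go.py .5575 .153 .155 180 -46 -10
```

```text
clock: 15.08
tool_pos: [0.5835, 0.1641, 0.2731]
orientation: [179.9, -45.3, -10.4]
force: [-4.8, 72.8, 31.3]
opening: 0.0312
t 15.075 pos [0.5835 0.1641 0.2731] rpy [179.8804 -45.2939 -10.4256] f [-4.8056 72.7603 31.2804] op 0.031157939607637596 j [ 29.8308  -2.6972 -58.017   95.5342 -27.5826 -37.0511]
d [-0.1005  0.0155  0.0664] rv [ 0.0074  0.0123 -0.0052]
```

```bash
python3 -m handwheel '[[0,0,-0.01,0.02,-0.15,-0.03],[0,0,-0.02,0.04,-0.3,-0.06],[0,0,-0.02,0.04,-0.3,-0.06],[0,0,-0.02,0.04,-0.3,-0.06]]' 1; python3 go.py .5575 .153 .155 180 -46 -10;python3 - <<'E'
from plant import ctrl
import cv2,numpy as np
b=ctrl.snapshot("side")["img"];w=ctrl.snapshot("wrist")["img"]
cv2.imwrite("pics/c10.png",np.hstack([cv2.resize(w,(400,300)),cv2.resize(b,(400,300))]))
E
```

```text
clock: 15.58
tool_pos: [0.5689, 0.1674, 0.2871]
orientation: [179.6, -27.8, -6.0]
force: [2.1, -0.5, 1.3]
opening: 0.0309
t 15.575 pos [0.5689 0.1674 0.2871] rpy [179.5955 -27.7888  -6.039 ] f [ 2.1133 -0.4667  1.2809] op 0.030909117687202056 j [ 45.8304  -1.9738 -39.241   34.8419 -40.5049  13.5707]
d [-0.0703  0.0148  0.1124] rv [-0.0347  0.3175  0.0566]
```

View pics/c10.png

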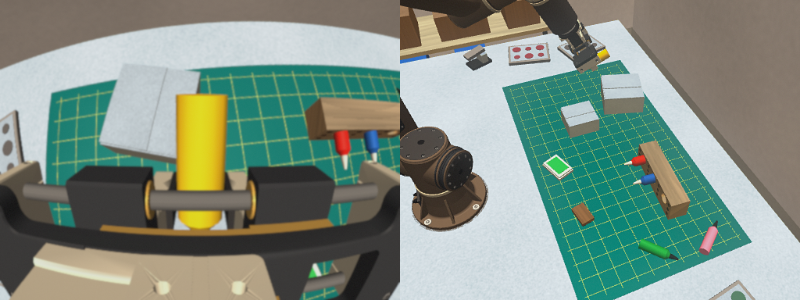

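```bash
cat > fk.py <<'E'
import numpy as np
from scipy.spatial.transform import Rotation as Ro
from scipy.optimize import least_squares
D=[([93.2839,20.5825,.6466,-.0138,-70.1373,-16.5066],[.1544,.6568,.2428],[179.93,-.008,-13.2274]),
([52.7908,1.8497,-25.4348,.0007,-62.6765,-52.9446],[.4138,.2278,.2265],[-179.976,.03,-90.15]),
([28.4357,6.8878,-20.8814,-.0123,-62.2735,-28.5511],[.5152,.0609,.2190],[179.96,-.01,-90.12]),
([37.492,17.3526,-28.5497,.0075,-44.1022,-37.5012],[.5151,.1534,.0791],[180,0,-90.0]),
([48.6782,14.429,-12.8183,-.0032,-62.7917,-48.6598],[.515,.2953,.2081],[180,0,-89.98]),
([-8.7699,22.5152,-1.97,-.0009,-65.5149,92.1618],[.6154,-.289,.2014],[-180,0,-6.6085]),
([-9.5044,21.5374,-17.5541,-.0073,-51.0436,95.5948],[.5402,-.2849,.105],[-179.98,.134,-3.9142]),
([15.5676,7.9062,-9.4938,-.0151,-72.606,70.5704],[.5573,-.0438,.295],[-179.988,.0104,-3.8665]),
([42.4094,-.7053,-28.6983,18.3935,-49.7176,33.3019],[.5607,.148,.2959],[-179.967,-19.4949,-3.8515]),
([29.8308,-2.6972,-58.017,95.5342,-27.5826,-37.0511],[.5835,.1641,.2731],[179.88,-45.29,-10.4256]),
([45.8304,-1.9738,-39.241,34.8419,-40.5049,13.5707],[.5689,.1674,.2871],[179.5955,-27.7888,-6.039])]
def fk(q,p,s4,s6,c):
    q=np.radians(q);h,a,L1,L2,e,d1,d2,Lt,k=p
    de=q[1]-q[2]; A=Ro.from_euler('z',q[0])
    F=A*Ro.from_euler('y',de)
    B=F*Ro.from_euler('x',s4*q[3]); W=B*Ro.from_euler('y',-q[4]); T=W*Ro.from_euler('x',s6*q[5]+c)
    P=A.apply([a+L1*np.sin(q[1]),d1,h+L1*np.cos(q[1])])+F.apply([L2,0,e])+B.apply([0,d2,0])+W.apply([Lt,0,k])
    # tool z = local x ; tool x = local -? 
    M=T.as_matrix(); return P,Ro.from_matrix(np.c_[M[:,1],M[:,2],M[:,0]])
E
cat > fit.py <<'E'
from fk import *
np.set_printoptions(precision=4,suppress=True)
best=None
for s4 in (1,-1):
  for s6 in (1,-1):
    def r(x):
        o=[]
        for q,p,e in D:
            P,T=fk(q,x[:9],s4,s6,x[9]);o+=list((P-p)*10)+list((T.inv()*Ro.from_euler('xyz',e,degrees=True)).as_rotvec())
        o+=list(x[:9]*1e-3)
        return np.array(o)
    for c in (0,1.57,3.14,-1.57):
        s=least_squares(r,[.4,0,.45,.4,0,-.19,0,.25,0,c])
        if best is None or s.cost<best[0]:best=(s.cost,s4,s6,s.x)
print(best)
np.save("fkp.npy",np.r_[best[1],best[2],best[3]])
for q,p,e in D:
    P,T=fk(q,best[3][:9],best[1],best[2],best[3][9]);print(P-p,T.as_euler('xyz',degrees=True),e)
E
python3 fit.py
```

```text
(np.float64(1.8244734201637499e-06), -1, -1, array([ 0.1986, -0.    ,  0.6017,  0.4636,  0.0001, -0.    , -0.1918,
        0.361 , -0.    ,  3.1416]))
[-0. -0.  0.] [179.9261  -0.0084 -13.2264] [179.93, -0.008, -13.2274]
[0. 0. 0.] [-179.976     0.0307  -90.1524] [-179.976, 0.03, -90.15]
[ 0.  0. -0.] [179.9573  -0.0108 -90.1201] [179.96, -0.01, -90.12]
[ 0. -0. -0.] [179.9996  -0.0069 -90.0028] [180, 0, -90.0]
[ 0. -0.  0.] [179.9721  -0.0274 -89.982 ] [180, 0, -89.98]
[ 0. -0. -0.] [-179.9992    0.0001   -6.6074] [-180, 0, -6.6085]
[0. 0. 0.] [-179.9812    0.1339   -3.9131] [-179.98, 0.134, -3.9142]
[-0.  0. -0.] [-179.9884    0.0105   -3.8655] [-179.988, 0.0104, -3.8665]
[ 0. -0. -0.] [-179.9675  -19.4949   -3.8504] [-179.967, -19.4949, -3.8515]
[-0. -0.  0.] [179.8793 -45.2939 -10.4241] [179.88, -45.29, -10.4256]
[-0.  0.  0.] [179.595  -27.7888  -6.0379] [179.5955, -27.7888, -6.039]
```

```bash
cat > ik.py <<'E'
from fk import *
V=np.load("fkp.npy");s4,s6,X=V[0],V[1],V[2:]
lo=np.array([-176.03,-82.01,-58.28,-173.87,-174.79,-173.66]);hi=np.array([176.03,121.73,71.71,95.51,-.11,173.66])
def f(q):return fk(q,X[:9],s4,s6,X[9])
def ik(pos,R,q0,m=4):
    def r(q):
        P,T=f(q);return np.r_[(P-pos)*10,(T.inv()*R).as_rotvec()]
    s=least_squares(r,np.clip(q0,lo+m+.1,hi-m-.1),bounds=(lo+m,hi-m),x_scale=50.)
    return s.x,np.linalg.norm(s.fun)
def goal(tilt,yaw,z,seam=(.5185,.160)):
    R=Ro.from_euler('xyz',[180,-tilt,yaw],degrees=True)
    return np.array([*seam,z])-R.apply([-.055,0,0]),R
E
cat > srch.py <<'E'
from ik import *
np.set_printoptions(precision=1,suppress=True)
rng=np.random.default_rng(0)
for tilt in (40,45,50):
  for z in (.10,.125):
    for yaw in range(-180,180,30):
      pos,R=goal(tilt,yaw,z);b=None
      for q0 in ([45,0,-30,40,-40,10],[30,0,-40,-90,-60,60],[10,20,-40,-150,-40,100],[45,20,-20,0,-90,0],[60,0,0,80,-90,-90],[20,0,-20,-60,-90,-100]):
        q,e=ik(pos,R,q0)
        if e<1e-3:
          mg=min(np.minimum(q-lo,hi-q)[1:])
          if b is None or mg>b[0]:b=(mg,q)
      if b:print(tilt,z,yaw,"margin %.0f"%b[0],b[1],pos)
E
python3 srch.py
```

```text
40 0.1 -180 margin 60 [  27.3   33.8    2.8  -17.3  -95.5 -113.3] [0.5 0.2 0.1]
40 0.1 -150 margin 56 [ 35.7  34.1  -2.3  -3.7 -93.5 -94.6] [0.5 0.1 0.1]
40 0.1 -120 margin 45 [ 43.6  31.4 -13.2  10.5 -84.4 -78.4] [0.5 0.1 0.1]
40 0.1 -90 margin 30 [ 50.   25.9 -28.5  26.  -70.4 -66.6] [0.5 0.1 0.1]
40 0.1 -60 margin 12 [ 51.4  18.4 -46.1  47.9 -53.8 -60.3] [0.5 0.1 0.1]
40 0.1 90 margin 8 [  11.3   17.4  -14.   -47.   -59.6 -166.2] [0.5 0.2 0.1]
40 0.1 120 margin 25 [  13.6   24.7   -4.8  -39.2  -77.4 -148.9] [0.5 0.2 0.1]
40 0.1 150 margin 42 [  19.6   30.4    1.6  -29.3  -89.8 -131.8] [0.5 0.2 0.1]
40 0.125 -180 margin 60 [  27.3   32.3    4.   -17.3  -98.  -114.1] [0.5 0.2 0.2]
40 0.125 -150 margin 57 [ 35.7  32.7  -1.1  -3.7 -96.  -94.8] [0.5 0.1 0.2]
40 0.125 -120 margin 46 [ 43.6  29.9 -12.   10.4 -87.  -77.9] [0.5 0.1 0.2]
40 0.125 -90 margin 31 [ 50.1  24.2 -27.1  25.5 -73.1 -65.2] [0.5 0.1 0.2]
40 0.125 -60 margin 14 [ 52.   16.5 -44.4  45.6 -56.5 -57.3] [0.5 0.1 0.2]
40 0.125 60 margin 8 [ 17.6   7.4 -23.7 -46.5 -36.7 165.2] [0.5 0.2 0.2]
40 0.125 90 margin 5 [  11.6   15.
[... 2374 characters left out ...]
-180 margin 60 [  25.3   38.4   11.1  -20.2 -108.7 -113.7] [0.5 0.2 0.2]
50 0.125 -150 margin 64 [  35.3   38.8    5.3   -4.2 -106.3  -94.6] [0.5 0.1 0.2]
50 0.125 -120 margin 51 [ 44.7  35.5  -7.8  11.7 -95.6 -78.9] [0.5 0.1 0.2]
50 0.125 -90 margin 33 [ 52.7  29.  -25.7  28.1 -80.1 -69.1] [0.5 0.1 0.2]
50 0.125 -60 margin 12 [ 55.8  20.1 -46.2  50.8 -63.  -66. ] [0.5 0.1 0.2]
50 0.125 0 margin 8 [  -4.9    2.2  -49.8 -162.5  -12.4 -104. ] [0.6 0.2 0.2]
50 0.125 90 margin 16 [   3.2   18.6  -11.7  -55.1  -68.8 -157.6] [0.5 0.2 0.2]
50 0.125 120 margin 28 [   7.8   27.4    0.1  -45.2  -87.8 -145.4] [0.5 0.2 0.2]
50 0.125 150 margin 42 [  15.7   34.3    8.8  -34.1 -101.9 -131.3] [0.5 0.2 0.2]
```

```bash
cat > path.py <<'E'
from ik import *
from plant import ctrl
from scipy.spatial.transform import Slerp
np.set_printoptions(precision=3,suppress=True)
o=ctrl.get_obs();q=o["joint_pos"]
g,R=goal(45,-105,.11);print("goal",g)
E=lambda *a:Ro.from_euler('xyz',a,degrees=True)
W=[(o["tool_pos"],E(*o["orientation"])),(np.array([.53,.13,.30]),E(180,0,-30)),(np.array([.51,.125,.30]),E(180,0,-105)),(g+[0,0,.11],R),(g,R)]
for i in range(4):
  S=Slerp([0,1],Ro.concatenate([W[i][1],W[i+1][1]]))
  for t in (.25,.5,.75,1):
    q,e=ik(W[i][0]*(1-t)+W[i+1][0]*t,S(t),q,1);print(i,t,q,"err %.1e"%e)
E
python3 path.py; python3 go.py .53 .13 .30 180 0 -30
```

```text
goal [0.508 0.122 0.149]
0 0.25 [ 44.89   -0.258 -30.935  22.726 -49.158  19.334] err 1.5e-09
0 0.5 [ 42.115   1.785 -23.361  13.601 -57.447  22.992] err 6.4e-12
0 0.75 [ 38.457   4.053 -16.572   6.257 -65.393  24.965] err 1.1e-14
0 1 [ 34.361   6.448 -10.554   0.    -72.998  25.638] err 3.5e-14
1 0.25 [ 34.563   5.937 -11.14   -0.    -72.923   6.686] err 8.0e-11
1 0.5 [ 34.77    5.425 -11.721  -0.    -72.854 -12.271] err 1.9e-10
1 0.75 [ 34.982   4.911 -12.298  -0.    -72.791 -31.233] err 6.0e-10
1 1 [ 35.197   4.396 -12.87   -0.    -72.734 -50.199] err 2.0e-09
2 0.25 [ 39.852   8.533 -13.035   6.6   -77.749 -56.781] err 6.3e-10
2 0.5 [ 43.427  13.445 -12.881  11.64  -83.252 -61.801] err 4.3e-10
2 0.75 [ 46.139  18.902 -12.629  15.558 -88.849 -65.702] err 1.1e-10
2 1 [ 48.146  24.719 -12.442  18.683 -94.337 -68.838] err 1.8e-11
3 0.25 [ 48.151  26.081 -14.12   18.63  -91.458 -69.815] err 7.0e-13
3 0.5 [ 48.151  27.564 -15.669  18.63  -88.584 -70.784] err 8.4e-13
3 0.75 [ 48.146  29.166 -17.087  18.681 -85.723 -71.747] err 8.0e-13
3 1 [ 48.137  30.88  -18.373  18.784 -82.879 -72.71 ] err 9.1e-13
t 15.675 pos [0.5693 0.1682 0.2873] rpy [179.6854 -27.8665  -6.1482] f [-0.1646  0.1453 -0.3303] op 0.031065160419614615 j [ 45.8565  -1.9497 -39.2675  34.9817 -40.4195  13.3254]
d [-0.025   0.0424 -0.0274] rv [-0.0959 -0.4804  0.4067]
```

Path is clean with wide joint margins.

```bash
python3 -m handwheel '[[-0.006,0.01,-0.007,-0.024,-0.12,0.1],[-0.012,0.02,-0.014,-0.048,-0.24,0.2],[-0.018,0.03,-0.021,-0.072,-0.36,0.305],[-0.025,0.042,-0.027,-0.096,-0.48,0.407],[-0.025,0.042,-0.027,-0.096,-0.48,0.407],[-0.025,0.042,-0.027,-0.096,-0.48,0.407]]' 1; python3 go.py .51 .125 .30 180 0 -105
```

```text
clock: 16.42
tool_pos: [0.5298, 0.1268, 0.2981]
orientation: [179.7, -0.4, -30.0]
force: [0.6, 0.3, -0.7]
opening: 0.0313
t 16.425 pos [0.5298 0.1268 0.2981] rpy [179.6931  -0.3994 -30.0341] f [ 0.5654  0.3268 -0.7453] op 0.031293901985090265 j [ 34.4284   6.3601 -11.1179   0.5163 -72.6274  25.3819]
d [-0.0162  0.0115 -0.002 ] rv [ 0.     -0.0095  1.3084]
```

```bash
python3 -m handwheel '[[-0.004,0.003,-0.002,0,0,0.17],[-0.008,0.006,-0.002,0,0,0.35],[-0.012,0.009,-0.002,0,0,0.52],[-0.016,0.011,-0.002,0,0,0.7],[-0.016,0.011,-0.002,0,0,0.87],[-0.016,0.011,-0.002,0,0,1.05],[-0.016,0.011,-0.002,0,-0.01,1.22],[-0.016,0.011,-0.002,0,-0.01,1.308]]' 1; python3 -m handwheel '[[0,0,0,0,0,0],[0,0,0,0,0,0]]'; python3 go.py .508 .122 .259 180 -45 -105
```

```text
clock: 17.42
tool_pos: [0.5093, 0.1265, 0.3004]
orientation: [180.0, 0.1, -105.1]
force: [-0.8, -0.2, -0.9]
opening: 0.0314
clock: 17.68
tool_pos: [0.5092, 0.1268, 0.3004]
orientation: [179.9, 0.1, -104.7]
force: [0.1, -0.0, -2.0]
opening: 0.0312
t 17.675 pos [0.5092 0.1268 0.3004] rpy [ 179.8648    0.1319 -104.7169] f [ 0.0864 -0.007  -1.9704] op 0.031197961624785605 j [ 35.2883   4.3822 -12.7561  -0.1972 -72.8476 -49.9469]
d [ 0.0051 -0.0002  0.0413] rv [0.0003 0.7877 0.0056]
```

```bash
python3 -m handwheel '[[0.001,0,0.008,0,0.15,0],[0.002,0,0.016,0,0.3,0],[0.003,0,0.024,0,0.45,0],[0.004,0,0.032,0,0.6,0],[0.005,0,0.041,0,0.75,0],[0.005,0,0.041,0,0.8,0],[0.005,0,0.041,0,0.8,0],[0.005,0,0.041,0,0.8,0]]' 1; python3 go.py .508 .122 .149 180 -45 -105; python3 - <<'E'
from plant import ctrl
import cv2,numpy as np
b=ctrl.snapshot("side")["img"];w=ctrl.snapshot("top")["img"];v=ctrl.snapshot("wrist")["img"]
cv2.imwrite("pics/c11.png",np.hstack([cv2.resize(w,(400,300)),cv2.resize(b,(400,300))]));cv2.imwrite("pics/w11.png",v)
E
```

```text
clock: 18.68
tool_pos: [0.5082, 0.1222, 0.2602]
orientation: [179.8, -45.5, -104.7]
force: [0.3, -0.5, -0.7]
opening: 0.0312
t 18.675 pos [0.5082 0.1222 0.2602] rpy [ 179.7934  -45.4658 -104.7218] f [ 0.3183 -0.4523 -0.7407] op 0.031237184777536058 j [ 48.2163  24.8655 -12.3536  18.7956 -94.7376 -68.7009]
d [-0.0791 -0.0002  0.0782] rv [ 0.0002 -0.0081  0.0034]
```

View pics/c11.png

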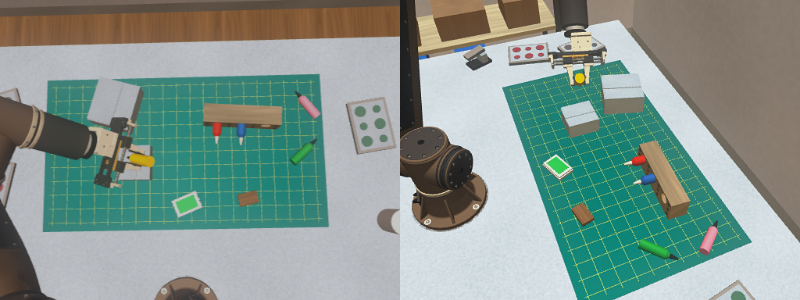

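View pics/w11.png

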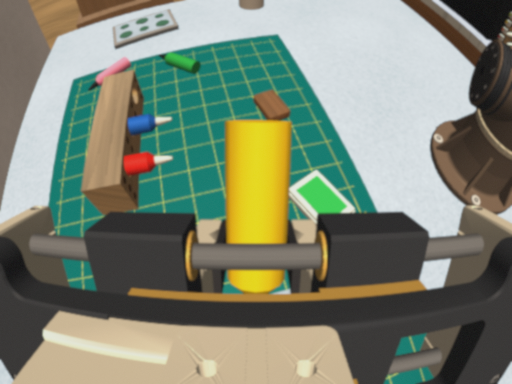

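```bash
python3 -m handwheel '[[-0.015,0,0.015,0,0,0],[-0.03,0,0.03,0,0,0],[-0.045,0,0.045,0,0,0],[-0.06,0,0.06,0,0,0],[-0.075,0,0.075,0,0,0],[-0.075,0,0.075,0,0,0],[-0.075,0,0.075,0,0,0]]' 1; python3 go.py .508 .122 .154 180 -45 -105; python3 - <<'E'
from plant import ctrl
from h import *
from scipy.spatial.transform import Rotation as Ro
np.set_printoptions(precision=4,suppress=True)
b=ctrl.snapshot("side")["img"];w=ctrl.snapshot("top")["img"]
o=ctrl.get_obs();R=Ro.from_euler('xyz',o["orientation"],degrees=True)
print("tip pred",o["tool_pos"]+R.apply([-.055,0,0]),"base pred",o["tool_pos"]+R.apply([.066,0,0]))
for n,X in (("tip",[-.055,0,0]),("base",[.066,0,0])):
  P=o["tool_pos"]+R.apply(X);print(n,"top px",proj("top",P),"side px",proj("side",P))
T=w[165:265,110:230];S=b[70:190,170:310]
cv2.imwrite("pics/c12.png",np.hstack([cv2.resize(T,(400,333),interpolation=2),cv2.resize(S,(389,333),interpolation=2)]))
E
```

```text
clock: 19.7
tool_pos: [0.5077, 0.1213, 0.1543]
orientation: [179.8, -45.6, -104.7]
force: [0.5, 0.7, 0.0]
opening: 0.0315
t 19.7 pos [0.5077 0.1213 0.1543] rpy [ 179.789   -45.591  -104.7167] f [0.5445 0.7464 0.047 ] op 0.031478500608697474 j [ 48.2087  30.7615 -18.1831  18.8919 -83.7532 -72.4747]
d [-0.0008 -0.0001 -0.0003] rv [ 0.0002 -0.0103  0.0035]
tip pred [0.5174 0.1587 0.115 ] base pred [0.4959 0.0768 0.2014]
tip top px [171.7879 205.9231] side px [230.0997 134.0876]
base top px [198.6343 210.7059] side px [231.6097 131.0595]
```

View pics/c12.png

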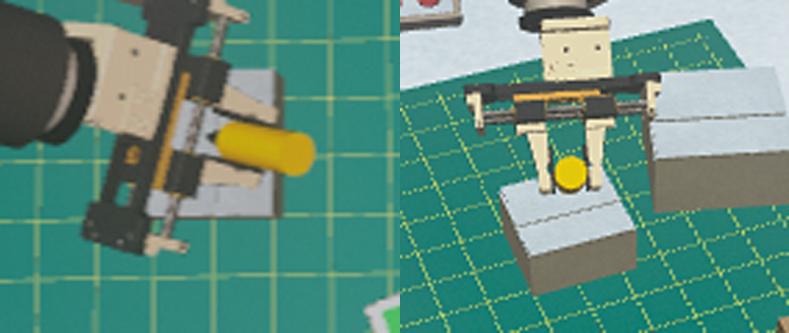

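```bash
python3 -m handwheel '[[0,0,0,0,0,0],[0,0,0,0,0,0],[0,0,0,0,0,0],[0,0,0,0,0,0]]'; python3 - <<'E'
from plant import ctrl
from h import *
a=ctrl.snapshot("top")["img"];b0=cv2.imread("pics/top0.png")
for n,lo,hi,r in (("red",(0,190,110),(4,255,255),(255,150,300,200)),("blue",(105,150,80),(125,255,255),(290,150,330,200)),("green pad",(50,150,120),(70,255,255),(215,240,265,280)),("stamp",(5,90,50),(16,255,200),(295,238,340,270))):
  for im in (b0,a):
    x0,y0,x1,y1=r;m=cv2.inRange(cv2.cvtColor(im[y0:y1,x0:x1],cv2.COLOR_BGR2HSV),lo,hi);M=cv2.moments(m,True);print(n,M["m10"]/M["m00"]+x0,M["m01"]/M["m00"]+y0)
o=ctrl.get_obs();print(o["clock"],o["opening"],o["qvel"])
ctrl.close_job()
E
```

```text
clock: 20.3
tool_pos: [0.5072, 0.1212, 0.1532]
orientation: [179.7, -45.7, -104.7]
force: [0.0, -0.7, -0.7]
opening: 0.0311
red 277.41333333333336 164.60666666666665
red 277.3884892086331 164.69064748201438
blue 308.47058823529414 166.1830065359477
blue 308.5 166.2207792207792
green pad 242.94 255.42
green pad 241.92857142857142 255.73809523809524
stamp 317.1835106382979 253.74468085106383
stamp 317.1573333333333 253.77066666666667
20.35 0.031179664412239908 [ 0.0464109  -0.04522721 -0.02372471 -0.08392505  0.04281975  0.01797064]
the job is handed in; nothing more can be done
```

I closed the carton, drew out the yellow glue bottle and handed the job in at 20.35 s. No verdict was reported, and one event on the way, below, could count against the run.

**What I did:** I folded the right inner flap down first, then the left outer flap over it. I pulled the bottle straight out of the rack and tipped it about 45.7° nozzle-down. It finished held over the seam.

**Last checks:**
- **Flaps:** Both looked flat from the top and side. The fingers met resistance of 6–7.5 N at the closed height.
- **Nozzle:** Worked out from the arm pose, its end is at about (0.517, 0.159, 0.115) m. The measured seam middle is (0.5185, 0.160), so it is about 2 mm off and about 5 cm above the carton. The top view agrees within 1 pixel.
- **Grip:** The gripper opening is 31 mm on the 32 mm bottle and the arm is at rest.
- **Bystanders:** Red, blue and stamp moved less than 0.1 pixel in the top view. The ink pad's colour centre differs by 1 pixel (about 2–3 mm), but I did not check the cause.

**What went wrong:** My first tilt attempt, pointing the tool forward, drove joint 4 to its end. It read 95.53° against a stated limit of 95.51°, and the force reading briefly reached about 79 N. I backed off at once, fitted the arm's geometry from the logged poses, and tipped the bottle at another heading with wide joint margins. The overshoot is only 0.02°, so I can't tell whether it counts as passing the joint range.

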